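# Close the cover of the dish viewer

## Robot

A 7-joint arm with a two-finger parallel gripper is mounted at the origin on a cart in front of the work surface, level with it; the furniture and walls round the work are solid. World frame = base frame: x ahead of the robot, y to its left, z up, the work surface at z = 0. Lengths are in m, angles in rad, forces in N, time in s.
With the tool pointing down it reaches from about 0.4 to 0.9 m from the base axis. Payload 5.5 kg.
Tool frame: the origin (TCP) lies midway between the tips of the shut fingers; the grasp point (between the pads) lies 19 mm behind it; z points along the fingers, y is the line along which they close (so a half turn about z gives the same grasp; the last joint's range is limited). The gripper opens to 92 mm and grips with 3 to 60 N. Pads are 19 mm wide; open, the fingers measure 130 mm over their backs; the gripper's body (75 mm by 190 mm) begins 47 mm behind the grasp point.
Start: joints at [1.613, 0.501, -0.427, 1.55, 0.221, 1.138, -0.21], TCP at [0.142, -0.634, 0.227] pointing down, gripper open.
Joint ranges: [-2.88, 2.88], [-0.31, 2.03], [-1.54, 1.56], [0.2, 2.42], [-1.41, 4.55], [0.19, 2.02], [-2.57, 2.57]. Speed limits (rad/s): [2.57, 2.57, 3.14, 3.14, 3.14, 3.14, 3.14].

## Interface

Orientations are given as a rotation vector (axis times angle).
In Python, from plant import * gives the robot as it stands. The module is installed in compiled form; this text tells all that it offers.
- The arm moves only by the tool step_arm, never from a script. Its argument "series" is a list of rows, each a list of 7 numbers: the turn, a rotation vector about the tool's x, y, z in rad, then the shift along the tool's x, y, z in m, then the gripper's target within -1 to 1 (shut at 1, half-way at 0, fully open at -1). A call has 1 to 12 rows; each row shifts and turns the commanded pose from where the row before left it, along the tool's axes as they then stand; what a row does not reach is not made up. A row lasts 1/8 s, in which the tool goes at most 62.5 mm and 10.7 degrees, less where a joint would pass 70% of its speed; a pose out of reach is approached as far as the arm can. A call with a gripper value outside its range is refused whole. The fingers move at their own pace and stop on an object; "grip_force" is the grip in N (left out, the last holds). Time passes only in rows, so rows that do not move let the fingers close. It gives the time, the measured TCP pose, the force and the opening at its end, in the units of the state.
- get_state(): the state, without advancing time (a new reading comes with each control period).
- read_camera(name): name is "scene" or "top" or "wrist"; returns a dict with "image" (400x640x3 uint8, red, green, blue), "intrinsics" (3x3 intrinsics, pixels), "T" (4x4, takes a point from camera to world coordinates); the wrist camera has in their place "hand_eye" (4x4, takes a point from camera to tool coordinates, whose origin is the TCP and whose axes are the flange's). Camera axes: x right, y up, looking along -z (the intrinsics and any distortion apply to the point x, -y, -z); pixel columns grow to the right and rows downward; lengths in m; the calibration is good to about 2 mm. A picture is of the moment at which its call begins: read the wrist's pose just before it. There is no depth.
- close_job(): hands the job in, once; it reports no verdict.
Trained networks look in a picture, given as the dict that the camera call returned (one of the last four; its "shot" number tells which), for a name from the list of things; names that differ only in an ending like _2 or _b are one class to them, and where a whole thing is asked for, a point or a joint stands for the part that bears it (a point fixed in the world has none). Each returns a list of dicts, best first, with "conf" (0 to 1); they miss things now and then, are a little off and sometimes report something else, mostly with a low value. They report only what shows in the picture. A call takes as long as a camera call.
- trace(picture, thing): "region" (400x640 bool, what is visible of it) and "rect" ([left, top, right, bottom] in pixels, round what is visible of it).
The state is a dict: "time_s": time; "joint_positions": joint angles; "joint_velocities": joint speeds; "tau": joint torques, N m; "eef_pos": TCP position; "orientation": TCP orientation; "ft_force": force on the tool from outside, world axes, zero at the start; "torque": the same for the moment, N m; "finger_gap": opening from 0.0 (shut) to 1.0 (fully open).
Only numpy, scipy, OpenCV 4.12 (cv2) and the standard library are available. Lean on these libraries where they do the work, as an engineer would, in place of code of your own. Each camera call takes 0.05 s, during which the arm holds its last target. There are 200 camera calls.

## Task

Two identical small viewing boxes stand open on the bench; one has a culture dish lying inside, the other is empty. Lower the cover of the box with the dish gently until it rests fully shut, without slamming it or letting it drop, then let go. Leave the empty box's cover standing open and the dish lying where it is.

Things in the scene. Friction and masses are not known exactly. Their poses are not given: they have to be found in the camera images.
- cover_1 (a joint): Angle (rad) of the cover of the box holding the dish: 0 = shut on its stop, 1.15-1.4 = open as found. Aluminium frame with dark panel, 130 mm wide, 8 thick, 0.30 kg, hinged at the box's right edge, free edge 122 mm from the hinge. The stiff hinge holds it only above about 0.95 rad; below, it falls shut if let go, so carry it down (under 3 N) at less than 2 rad/s, 0.3 m/s at the handle.
- grip_1 (a point): Middle of that cover's bar handle: round steel bar 10 mm thick, parallel to the hinge and 165 mm from it, level at all times, free for 72 mm between two arms, 38 mm clear between bar and cover edge. It can turn between fingers closed across it from above. Shut, it is 52 mm above the bench. Frame turns with the cover: x from bar to hinge, y along the bar, z out of the outer face.
- pivot_1 (a point): Middle of that cover's hinge line on the right edge of the box, 52 mm above the bench, fixed. y along the hinge, x level from the bar's side to the hinge side (roughly to the right, away from the opening), z up. At angle a the bar's middle is at (-165 cos a, 0, 165 sin a) mm in this frame. The box is a grey tray fixed to the bench, 125 mm along x, 130 along y, rim 46 high.
- dish: Flat round plastic culture dish with pinkish filling, 91 mm across, 14 mm high, lying loose on the white plate inside the box to be closed, well below its rim; origin at the centre of its underside. It stays where it lies.
- cover_2 (a joint): Angle (rad) of the cover of the other, empty box, built exactly alike: 0 = shut, 1.15-1.4 = standing open as found, to be left so.

How it is judged:
By the outcome, as a careful person would: the job done as asked, in the order asked, and still so for the second after the job is handed in, with the robot touching nothing.
It also fails if it takes over 40 s, if anything falls off the work surface, if the arm or the gripper's body presses on something with over 40 N, if the wrist force passes 120 N, or if a joint passes its speed limit or range.

## Working session

There is one attempt and no reset: what is moved stays moved. The work goes in short steps, Python scripts to look and compute and a tool call to move; the robot and the scene stay as the last step left them, time stands still between calls to the robot, and variables do not carry over. Pictures are saved under pics/ and viewed, on a budget of 10 in all, crops included, one or two more only if the job needs it, and the job is handed in when it is done.

Besides the shell and the picture viewer there is one more tool, called after "Request:" by a JSON object that holds its "method" and its "body", one argument or row to a line. step_arm: Moves the arm, as the interface text tells. Its arguments: {"type":"object","properties":{"series":{"type":"array"},"grip_force":{"type":"number"}},"required":["series"]}

```bash
mkdir -p pics
cat > h.py <<'E'
from plant import *
import numpy as np, cv2
from scipy.spatial.transform import Rotation as R
def save(p,n): cv2.imwrite('pics/'+n,p['image'][:,:,::-1])
E
python3 - <<'E'
from h import *
s=get_state();print({k:np.round(v,3) for k,v in s.items()})
a=read_camera('scene');b=read_camera('top')
cv2.imwrite('pics/a.png',cv2.resize(np.vstack([a['image'],b['image']])[:,:,::-1],(480,600),interpolation=cv2.INTER_AREA))
save(a,'scene.png');save(b,'top.png')
for n,p in(('scene',a),('top',b)):
    print(n,p['intrinsics'],np.round(p['T'],3),p.keys())
    for t in('cover_1','grip_1','dish'):
        for d in trace(p,t): print(t,d['conf'],d['rect'],d['region'].sum())
E
```

```text
{'time_s': np.float64(0.0), 'joint_positions': array([ 1.613,  0.502, -0.427,  1.551,  0.221,  1.138, -0.21 ]), 'joint_velocities': array([ 0.002, -0.001,  0.003,  0.   ,  0.   , -0.001,  0.001]), 'tau': array([-1.0000e-03, -5.6659e+01, -5.8170e+00, -2.7911e+01, -6.9000e-02,
        3.1000e-02,  0.0000e+00]), 'eef_pos': array([ 0.142, -0.634,  0.226]), 'orientation': array([-3.121, -0.346,  0.   ]), 'ft_force': array([0.254, 0.095, 0.077]), 'torque': array([-0.   , -0.002, -0.017]), 'finger_gap': np.float64(1.0)}
scene [[461.74840979   0.         318.42424259]
 [  0.         461.74840979 205.00171269]
 [  0.           0.           1.        ]] [[-0.819  0.336 -0.465 -0.009]
 [-0.574 -0.477  0.666  0.829]
 [ 0.002  0.812  0.584  0.718]
 [ 0.     0.     0.     1.   ]] dict_keys(['image', 'intrinsics', 'T', 'shot'])
cover_1 0.71 [247.4, 192.7, 307.9, 267.9] 1558
cover_1 0.69 [331.4, 114.4, 380.9, 167.8] 1532
grip_1 0.83 [330.9, 116.8, 381.0, 169.9] 1568
dish 0.84 [334.3, 169.3, 365.2, 190.1] 493
top [[513.1784669    0.         310.86059734]
 [  0.         513.1784669  192.93519349]
 [  0.           0.           1.        ]] [[-2.200e-02  9.970e-01 -7.800e-02  4.150e-01]
 [-1.000e+00 -2.200e-02  3.000e-03  8.800e-02]
 [ 1.000e-03  7.900e-02  9.970e-01  1.374e+00]
 [ 0.000e+00  0.000e+00  0.000e+00  1.000e+00]] dict_keys(['image', 'intrinsics', 'T', 'shot'])
cover_1 0.89 [390.9, 149.6, 418.1, 204.4] 729
cover_1 0.87 [207.8, 175.2, 251.6, 231.1] 1555
grip_1 0.66 [387.4, 149.8, 413.6, 199.9] 788
dish 0.88 [367.9, 162.5, 397.1, 199.1] 784
```

View pics/top.png

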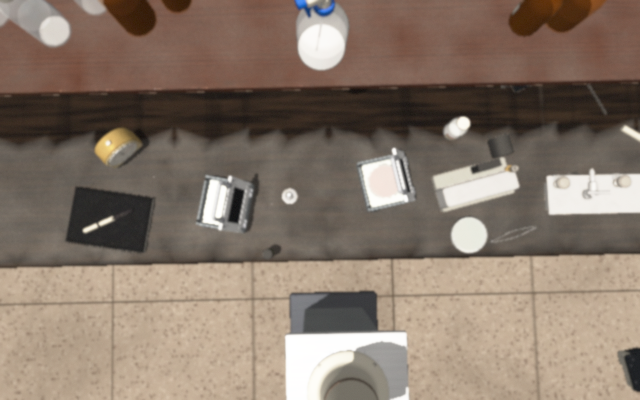

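View pics/scene.png

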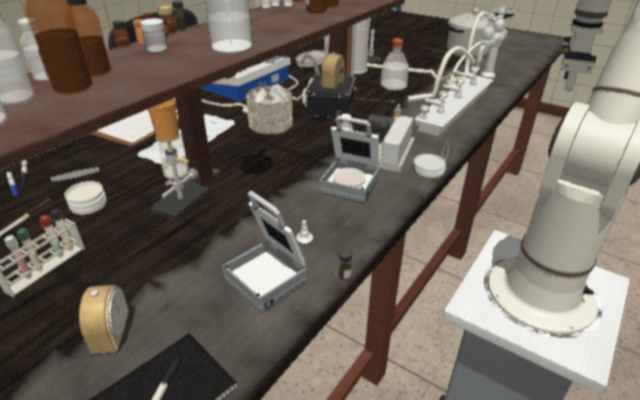

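```bash
python3 - <<'E'
import cv2,numpy as np
t=cv2.imread('pics/top.png')[140:220,350:430]; s=cv2.imread('pics/scene.png')[105:205,310:390]
cv2.imwrite('pics/c.png',np.hstack([cv2.resize(t,(400,400),interpolation=cv2.INTER_CUBIC),cv2.resize(s,(320,400),interpolation=cv2.INTER_CUBIC)]))
E
python3 - <<'E'
from h import *
def plane(p,u,v,z):
    K,T=p['intrinsics'],p['T'];d=T[:3,:3]@np.array([(u-K[0,2])/K[0,0],-(v-K[1,2])/K[1,1],-1]);o=T[:3,3]
    return (o+d*(z-o[2])/d[2]).round(4)
b=read_camera('top');a=read_camera('scene')
for p in(b,a):
    r=trace(p,'dish')[0]['region'];v,u=np.nonzero(r);print(u.mean(),v.mean(),plane(p,u.mean(),v.mean(),.025))
E
```

```text
381.86626506024095 181.09518072289157 [ 0.5479 -0.1038  0.025 ]
349.49603174603175 177.15079365079364 [ 0.549  -0.1215  0.025 ]
```

View pics/c.png

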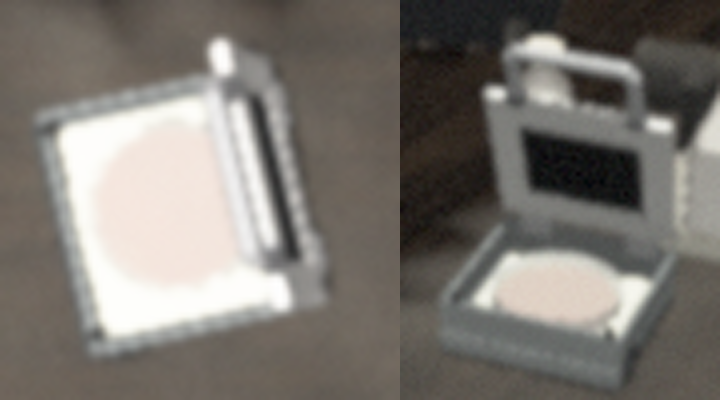

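```bash
cat >> h.py <<'E'
from scipy.optimize import least_squares
def proj(p,X):
    K,T=p['intrinsics'],p['T'];c=(np.asarray(X)-T[:3,3])@T[:3,:3]
    return np.c_[K[0,2]+K[0,0]*c[:,0]/-c[:,2],K[1,2]-K[1,1]*c[:,1]/-c[:,2]]
def pts(q,L):  # q=px,py,yaw ; L box-frame (x to hinge,y along,z up from pivot)
    c,s=np.cos(q[2]),np.sin(q[2]);L=np.asarray(L,float)
    return np.c_[q[0]+c*L[:,0]-s*L[:,1],q[1]+s*L[:,0]+c*L[:,1],.052+L[:,2]]
E
python3 - <<'E'
from h import *
b=read_camera('top');a=read_camera('scene')
rim=[[-.125,.065,-.006],[-.125,-.065,-.006],[0,-.065,-.006]]
ut=np.array([[357.6,163],[368,211],[415,200]])
us=np.array([[310+42/4,105+300/4],[310+222/4,105+350/4]]) # scene: left-front? 
ub=np.array([310+175/4,105+60/4])
def f(q):
    r=proj(b,pts(q,rim))-ut
    g=pts(q,[[-.165*np.cos(q[3]),0,.165*np.sin(q[3])]])
    return np.r_[r.ravel(),(proj(a,g)-ub).ravel()]
o=least_squares(f,[.55,-.18,-1.3,1.25]);print(o.x,o.fun.round(1))
q=o.x
print('bar',pts(q,[[-.165*np.cos(q[3]),0,.165*np.sin(q[3])]]))
print('scene rim',proj(a,pts(q,rim+[[0,.065,-.006]])).round(1))
print('top bar ends',proj(b,pts(q,[[-.165*np.cos(q[3]),s,.165*np.sin(q[3])] for s in(-.036,.036)])))
E
```

```text
[ 0.55575743 -0.17344003 -1.37547508  1.19506233] [-0.4 -0.2  0.4  0.4  0.4  1.  -1.3 -0.6]
bar [[ 0.54400624 -0.11404368  0.20548936]]
scene rim [[319.  178.8]
 [364.5 189.6]
 [379.1 167. ]
 [336.3 157.7]]
top bar ends [[400.94562955 189.98324599]
 [393.752478   159.46888421]]
```

Request:
{"method": "step_arm", "body": {
  "series": [
    [0,0,0.025,0.038,-0.0315,-0.007,-1],
    [0,0,0,0.038,-0.0315,-0.007,-1],
    [0,0,0,0.038,-0.0315,-0.007,-1],
    [0,0,0,0.038,-0.0315,-0.007,-1],
    [0,0,0,0.038,-0.0315,-0.007,-1],
    [0,0,0,0.038,-0.0315,-0.007,-1],
    [0,0,0,0.038,-0.0315,-0.007,-1],
    [0,0,0,0.038,-0.0315,-0.007,-1],
    [0,0,0,0.038,-0.0315,-0.007,-1],
    [0,0,0,0.038,-0.0315,-0.007,-1],
    [0,0,0,0.038,-0.0315,-0.007,-1],
    [0,0,0,0,0,0,-1]
  ]
}}

```text
time_s: 2.2
eef_pos: [0.487, -0.2075, 0.3049]
orientation: [-3.125, -0.32, -0.005]
ft_force: [-0.3, 0.2, -0.4]
finger_gap: 1.004
```

Run:
```python
from h import *
s=get_state();print({k:np.round(s[k],3) for k in('time_s','joint_positions','eef_pos','orientation')})
p=read_camera('wrist');save(p,'w1.png');print(p['intrinsics'],p['hand_eye'].round(3))
for d in trace(p,'grip_1'):print(d['conf'],d['rect'])
```

```text
{'time_s': np.float64(2.2), 'joint_positions': array([ 0.971,  0.245, -0.726,  1.752,  0.172,  1.206, -1.168]), 'eef_pos': array([ 0.487, -0.208,  0.305]), 'orientation': array([-3.125, -0.32 , -0.005])}
[[340.79279916   0.         319.58434319]
 [  0.         340.79279916 199.78617897]
 [  0.           0.           1.        ]] [[ 0.     0.967  0.254  0.068]
 [ 1.    -0.     0.     0.001]
 [ 0.     0.254 -0.967 -0.158]
 [ 0.     0.     0.     1.   ]]
0.6 [196.6, 14.6, 300.8, 178.4]
```

View pics/w1.png

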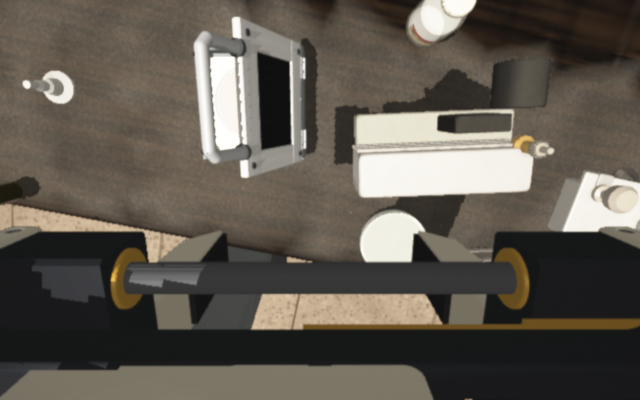

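```bash
cat >> h.py <<'E'
def wristT(p,s):
    M=np.eye(4);M[:3,:3]=R.from_rotvec(s['orientation']).as_matrix();M[:3,3]=s['eef_pos'];p['T']=M@p['hand_eye'];return p
E
python3 - <<'E'
from h import *
b=read_camera('top');a=read_camera('scene');s=get_state();w=wristT(read_camera('wrist'),s)
rim=[[-.125,.065,-.006],[-.125,-.065,-.006],[0,-.065,-.006]]
ut=np.array([[357.6,163],[368,211],[415,200]]);ub=np.array([[353.75,120]])
uw=np.array([[203.,40],[210,155]])
P=lambda a,r,y:[-r*np.cos(a),y,r*np.sin(a)]
def f(q):
    return np.r_[((proj(b,pts(q,rim))-ut)).ravel(),(proj(a,pts(q,[P(q[3],.165,0)]))-ub).ravel(),2*(proj(w,pts(q,[P(q[3],.165,q[4]),P(q[3],.165,-q[4])]))-uw).ravel()]
o=least_squares(f,[.5557,-.1734,-1.375,1.2,.041]);q=o.x;print(q,o.fun.round(1))
print('cover corners w',proj(w,pts(q,[P(q[3],.122,.065),P(q[3],.122,-.065),[0,.065,0],[0,-.065,0]])).round(1))
print('bar',pts(q,[P(q[3],.165,0)]),'tray w',proj(w,pts(q,rim)))
E
```

```text
[ 0.55118993 -0.17530149 -1.39707892  1.22544477  0.03949718] [ 0.7  0.4  0.5  1.3  0.7  2.9  0.9 -1.9 -0.2 -0.3 -0.  -0.4]
cover corners w [[236.4  15.2]
 [242.6 178.3]
 [298.1  43.8]
 [297.6 160.5]]
bar [[ 0.54153532 -0.12028515  0.20725782]] tray w [[187.25034881  42.42060017]
 [195.62927949 157.78305192]
 [297.93388613 159.83226862]]
```

Request:
{"method": "step_arm", "body": {
  "series": [
    [0,0,0.03,0.024,-0.0248,0,-1],
    [0,0,0,0.024,-0.0248,0,-1],
    [0,0,0,0.0235,-0.0248,0,-1],
    [0,0,0,0,0,0.03,-1],
    [0,0,0,0,0,0.02,-1],
    [0,0,0,0,0,0,-1]
  ]
}}

```text
time_s: 3.2
eef_pos: [0.5396, -0.1278, 0.252]
orientation: [-3.13, -0.257, 0.006]
ft_force: [1.3, -0.1, 0.6]
finger_gap: 0.998
```

Run:
```python
from h import *
s=get_state();print({k:np.round(s[k],4) for k in('time_s','joint_positions','eef_pos','orientation')})
p=wristT(read_camera('wrist'),s);save(p,'w2.png')
q=[.5512,-.1753,-1.397,1.2254];P=lambda a,r,y:[-r*np.cos(a),y,r*np.sin(a)]
print(proj(p,pts(q,[P(q[3],.165,.0395),P(q[3],.165,-.0395)])))
```

```text
{'time_s': np.float64(3.2), 'joint_positions': array([ 0.7764,  0.36  , -0.7383,  1.755 ,  0.2644,  1.1328, -1.4514]), 'eef_pos': array([ 0.5396, -0.1278,  0.252 ]), 'orientation': array([-3.13  , -0.2567,  0.0059])}
[[305.9529189  154.28597387]
 [308.41045783 274.99228448]]
```

View pics/w2.png

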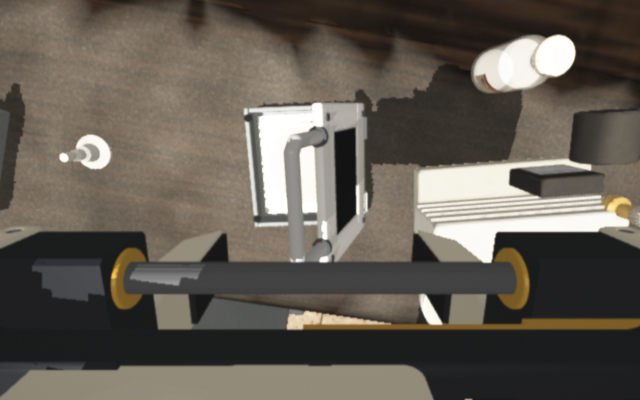

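Run:
```python
from h import *
q=[.5512,-.1753,-1.397,1.2254];P=lambda a,r,y:[-r*np.cos(a),y,r*np.sin(a)]
a=read_camera('scene');b=read_camera('top')
for i in range(4):
    s=get_state();print(s['eef_pos'].round(4),s['orientation'].round(4),s['joint_positions'].round(4))
    p=wristT(read_camera('wrist'),s)
L=pts(q,[P(q[3],.165,.0395),P(q[3],.165,-.0395),[-.125,.065,-.006],[-.125,-.065,-.006],P(q[3],.122,.065),[0,.065,0]])
print(proj(p,L).round(1))
# fit from this wrist picture alone
rim=[[-.125,.065,-.006],[-.125,-.065,-.006]]
u=np.array([[293,139],[296,258],[246,108],[255,226]])
f=lambda q:(proj(p,pts(q,[P(q[3],.165,.0395),P(q[3],.165,-.0395)]+rim))-u).ravel()
o=least_squares(f,q);q2=o.x;print(q2,o.fun.round(1),pts(q2,[P(q2[3],.165,0)]))
for d in trace(a,'grip_1')+trace(b,'grip_1'):print(d['conf'],d['rect'])
```

```text
[ 0.5418 -0.1273  0.2547] [3.1305e+00 2.5790e-01 1.9000e-03] [ 0.7762  0.3577 -0.7399  1.7517  0.264   1.133  -1.4515]
[ 0.5419 -0.1271  0.2548] [3.1303e+00 2.5840e-01 2.6000e-03] [ 0.776   0.3574 -0.7401  1.7516  0.264   1.1328 -1.4515]
[ 0.542  -0.127   0.2549] [3.1301e+00 2.5880e-01 2.7000e-03] [ 0.7758  0.3573 -0.7402  1.7517  0.2641  1.1328 -1.4516]
[ 0.5419 -0.1269  0.2548] [3.1301e+00 2.5910e-01 2.5000e-03] [ 0.7756  0.3574 -0.7402  1.7518  0.2642  1.1327 -1.4516]
[[306.9 158.1]
 [309.1 276.8]
 [245.8 113.6]
 [253.  231.1]
 [329.1 113.9]
 [366.2 112.6]]
[ 0.56339849 -0.17529789 -1.371171    1.15549683] [-1.8  1.4  1.7  1.9 -0.3 -3.1  0.9 -2.2] [[ 0.55019721 -0.11004838  0.20297426]]Traceback (most recent call last):
  File "<stdin>", line 14, in <module>
ValueError: only the last four pictures can be asked about
```

Request:
{"method": "step_arm", "body": {
  "series": [
    [0,0,-0.03,0.0095,-0.0145,0,-1],
    [0,0,0,0,0,0.02,-1],
    [0,0,0,0,0,0,-1],
    [0,0,0,0,0,0,-1],
    [0,0,0,0,0,0,-1]
  ]
}}

```text
time_s: 4.18
eef_pos: [0.5489, -0.1105, 0.2345]
orientation: [3.126, 0.307, 0.002]
ft_force: [0.0, -1.1, 0.6]
finger_gap: 0.998
```

Run:
```python
from h import *
s=get_state();print({k:np.round(s[k],4) for k in('time_s','eef_pos','orientation','ft_force')})
p=wristT(read_camera('wrist'),s);save(p,'w3.png')
q=[.5634,-.1753,-1.3712,1.1555];P=lambda a,r,y:[-r*np.cos(a),y,r*np.sin(a)]
print(proj(p,pts(q,[P(q[3],.165,.0395),P(q[3],.165,-.0395),[-.125,.065,-.006],[-.125,-.065,-.006],P(q[3],.122,.065),[0,.065,0]])))
```

```text
{'time_s': np.float64(4.175), 'eef_pos': array([ 0.5489, -0.1105,  0.2345]), 'orientation': array([3.1262e+00, 3.0730e-01, 1.7000e-03]), 'ft_force': array([ 0.0495, -1.1094,  0.6325])}
[[317.65865511 160.60298817]
 [318.3012091  287.97204578]
 [259.11195302 112.55004922]
 [264.92697148 236.4768988 ]
 [344.36610635 113.01893325]
 [387.01231361 112.10148815]]
```

View pics/w3.png

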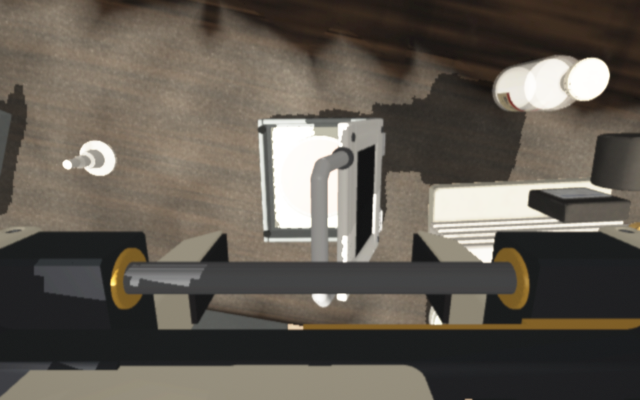

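Request:
{"method": "step_arm", "body": {
  "series": [
    [0,0,0,0,0,0.016,-1],
    [0,0,0,0,0,0.016,-1],
    [0,0,0,0,0,0.014,-1],
    [0,0,0,0,0,0,-1],
    [0,0,0,0,0,0,0]
  ],
  "grip_force": 8
}}

```text
time_s: 4.85
eef_pos: [0.5486, -0.1104, 0.1878]
orientation: [-3.126, -0.307, -0.0]
ft_force: [-0.7, 0.7, 0.7]
finger_gap: 0.934
```

Request:
{"method": "step_arm", "body": {
  "series": [
    [0,0,0,0,0,0,0.5],
    [0,0,0,0,0,0,1],
    [0,0,0,0,0,0,1],
    [0,0,0,0,0,0,1],
    [0,0,0,0,0,0,1]
  ],
  "grip_force": 8
}}

```text
time_s: 5.48
eef_pos: [0.5484, -0.1106, 0.1878]
orientation: [3.126, 0.307, 0.0]
ft_force: [0.7, 0.6, -0.7]
finger_gap: 0.398
```

Run:
```python
from h import *
s=get_state();print({k:np.round(s[k],4) for k in('time_s','eef_pos','orientation','ft_force','finger_gap')})
p=wristT(read_camera('wrist'),s);save(p,'w4.png')
```

```text
{'time_s': np.float64(5.475), 'eef_pos': array([ 0.5484, -0.1106,  0.1878]), 'orientation': array([3.1265e+00, 3.0710e-01, 1.0000e-04]), 'ft_force': array([ 0.7288,  0.5937, -0.6953]), 'finger_gap': np.float64(0.398)}
```

View pics/w4.png

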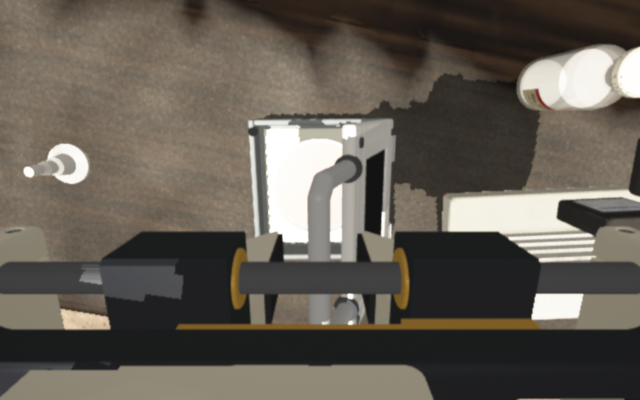

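Request:
{"method": "step_arm", "body": {
  "series": [
    [0,0,0,0,0,0,1],
    [0,0,0,0,0,0,1],
    [0,0,0,0,0,0,1],
    [0,0,0,0,0,0,1],
    [0,0,0,0,0,0,1],
    [0,0,0,0,0,0,1]
  ]
}}

```text
time_s: 6.28
eef_pos: [0.5483, -0.1105, 0.1877]
orientation: [-3.126, -0.307, -0.0]
ft_force: [-1.4, 0.6, -0.2]
finger_gap: 0.105
```

Request:
{"method": "step_arm", "body": {
  "series": [
    [0,0,0,0,-0.0063,0.0028,1],
    [0,0,0,0,-0.0064,0.0033,1],
    [0,0,0,0,-0.0071,0.004,1],
    [0,0,0,0,-0.007,0.0045,1],
    [0,0,0,0,-0.0067,0.0048,1],
    [0,0,0,0,-0.0065,0.0051,1],
    [0,0,0,0,0,0,1]
  ]
}}

```text
time_s: 7.15
eef_pos: [0.5399, -0.0695, 0.1626]
orientation: [-3.125, -0.31, 0.002]
ft_force: [-3.5, 3.6, 3.0]
finger_gap: 0.106
```

Run:
```python
from h import *
s=get_state();print({k:np.round(s[k],4) for k in('time_s','eef_pos','orientation','ft_force','torque','finger_gap')})
print(get_state()['ft_force'].round(1))
a=read_camera('scene');w=read_camera('wrist')
s=a['image'][95:225,285:405]
cv2.imwrite('pics/c2.png',np.hstack([cv2.resize(s,(369,400),interpolation=cv2.INTER_CUBIC),w['image'][:,200:460]])[:,:,::-1])
```

```text
{'time_s': np.float64(7.15), 'eef_pos': array([ 0.5399, -0.0695,  0.1626]), 'orientation': array([-3.1246e+00, -3.1020e-01,  1.6000e-03]), 'ft_force': array([-3.5231,  3.6475,  2.9946]), 'torque': array([0.8721, 0.627 , 0.0048]), 'finger_gap': np.float64(0.1061)}
[-3.5  3.6  3. ]
```

View pics/c2.png

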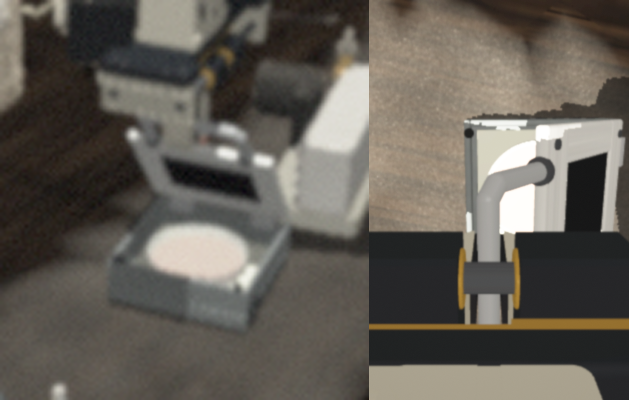

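Request:
{"method": "step_arm", "body": {
  "series": [
    [0,0,0,-0.001,-0.0075,0.005,1],
    [0,0,0,-0.001,-0.0072,0.0056,1],
    [0,0,0,0,-0.0057,0.006,1],
    [0,0,0,0,-0.0055,0.0061,1],
    [0,0,0,0,0,0,1]
  ],
  "grip_force": 5
}}

```text
time_s: 7.88
eef_pos: [0.534, -0.0457, 0.1399]
orientation: [-3.126, -0.308, -0.001]
ft_force: [5.9, 1.0, -3.0]
finger_gap: 0.103
```

Request:
{"method": "step_arm", "body": {
  "series": [
    [0,0,0,0.0013,-0.0051,0.0065,1],
    [0,0,0,0,-0.0049,0.0066,1],
    [0,0,0,0,-0.0044,0.007,1],
    [0,0,0,0,-0.0042,0.0071,1],
    [0,0,0,0,0,0,1]
  ]
}}

```text
time_s: 8.5
eef_pos: [0.5303, -0.0274, 0.1123]
orientation: [-3.126, -0.308, 0.003]
ft_force: [-0.8, 0.5, -0.5]
finger_gap: 0.105
```

Request:
{"method": "step_arm", "body": {
  "series": [
    [0,0,0,0,-0.0038,0.0073,1],
    [0,0,0,0,-0.0034,0.0075,1],
    [0,0,0,0,-0.003,0.0077,1],
    [0,0,0,0,-0.0027,0.0078,1],
    [0,0,0,0,-0.0022,0.008,1],
    [0,0,0,0,-0.0019,0.008,1],
    [0,0,0,0,0,0,1]
  ]
}}

```text
time_s: 9.38
eef_pos: [0.5271, -0.0107, 0.0661]
orientation: [-3.126, -0.308, 0.003]
ft_force: [-5.3, 2.0, -1.3]
finger_gap: 0.102
```

Request:
{"method": "step_arm", "body": {
  "series": [
    [0,0,0,-0.001,-0.002,0.0065,1],
    [0,0,0,0,-0.001,0.0065,1],
    [0,0,0,0,-0.0008,0.0065,1],
    [0,0,0,0,-0.0004,0.0055,1],
    [0,0,0,0,0,0,1]
  ]
}}

```text
time_s: 10.0
eef_pos: [0.5266, -0.0073, 0.0417]
orientation: [-3.126, -0.307, -0.001]
ft_force: [-0.5, -0.6, -1.5]
finger_gap: 0.106
```

Good; feel for the stop with small steps.

Request:
{"method": "step_arm", "body": {
  "series": [
    [0,0,0,0,0,0.003,1],
    [0,0,0,0,0,0.002,1],
    [0,0,0,0,0,0.001,1],
    [0,0,0,0,0,0,1]
  ]
}}

```text
time_s: 10.5
eef_pos: [0.5265, -0.0071, 0.0361]
orientation: [-3.126, -0.307, -0.001]
ft_force: [0.8, 1.0, -1.6]
finger_gap: 0.102
```

Request:
{"method": "step_arm", "body": {
  "series": [
    [0,0,0,0,0,0.0015,1],
    [0,0,0,0,0,0.001,1],
    [0,0,0,0,0,0,1]
  ]
}}

```text
time_s: 10.88
eef_pos: [0.5265, -0.007, 0.0336]
orientation: [-3.126, -0.307, -0.001]
ft_force: [1.3, 1.9, -1.4]
finger_gap: 0.103
```

Run:
```python
from h import *
s=get_state();print({k:np.round(s[k],4) for k in('time_s','eef_pos','ft_force')})
a=read_camera('scene');w=read_camera('wrist')
s=a['image'][125:225,285:405]
cv2.imwrite('pics/c3.png',np.hstack([cv2.resize(s,(480,400),interpolation=cv2.INTER_CUBIC),w['image'][:,200:520]])[:,:,::-1])
```

```text
{'time_s': np.float64(10.875), 'eef_pos': array([ 0.5265, -0.007 ,  0.0336]), 'ft_force': array([ 1.3165,  1.8751, -1.3611])}
```

View pics/c3.png

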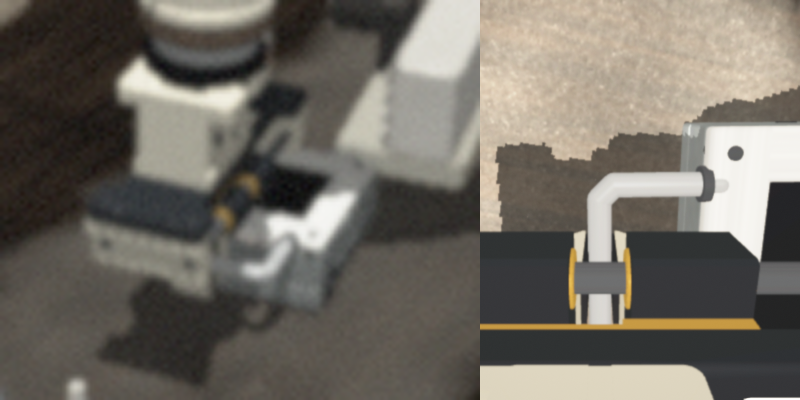

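Request:
{"method": "step_arm", "body": {
  "series": [
    [0,0,0,0,0,0.001,1],
    [0,0,0,0,0,0.001,1],
    [0,0,0,0,0,0,1]
  ]
}}

```text
time_s: 11.35
eef_pos: [0.5265, -0.007, 0.0316]
orientation: [-3.126, -0.307, -0.001]
ft_force: [1.6, 3.1, -2.0]
finger_gap: 0.103
```

Request:
{"method": "step_arm", "body": {
  "series": [
    [0,0,0,0,-0.0005,0.001,1],
    [0,0,0,0,0,0.001,1],
    [0,0,0,0,0,0,1]
  ]
}}

```text
time_s: 11.72
eef_pos: [0.5264, -0.007, 0.0298]
orientation: [3.126, 0.307, 0.001]
ft_force: [1.2, 1.4, 2.4]
finger_gap: 0.107
```

Request:
{"method": "step_arm", "body": {
  "series": [
    [0,0,0,0,0,0.0007,1],
    [0,0,0,0,0,0,1]
  ]
}}

```text
time_s: 11.98
eef_pos: [0.5264, -0.007, 0.0293]
orientation: [3.126, 0.307, 0.001]
ft_force: [-0.1, 0.8, 5.2]
finger_gap: 0.105
```

Request:
{"method": "step_arm", "body": {
  "series": [
    [0,0,0,0,0,0,0.7],
    [0,0,0,0,0,0,0.5],
    [0,0,0,0,0,0,0.5],
    [0,0,0,0,0,0,0.5],
    [0,0,0,0,0,0,0.5]
  ]
}}

```text
time_s: 12.6
eef_pos: [0.526, -0.0068, 0.0288]
orientation: [3.127, 0.307, -0.0]
ft_force: [-0.6, -0.3, 0.1]
finger_gap: 0.252
```

Request:
{"method": "step_arm", "body": {
  "series": [
    [0,0,0,0,0,-0.01,0.5],
    [0,0,0,0,0,-0.015,0.5],
    [0,0,0,0,0,-0.03,0.5],
    [0,0,0,0,0,-0.04,0.5],
    [0,0,0,0,0,-0.04,0.5],
    [0,0,0,-0.03,0,-0.03,0.5],
    [0,0,0,-0.04,0,0,0.5],
    [0,0,0,-0.04,0,0,0.5],
    [0,0,0,-0.02,0,0,0.5],
    [0,0,0,0,0,0,0.5]
  ]
}}

```text
time_s: 13.85
eef_pos: [0.3976, -0.0327, 0.1946]
orientation: [3.124, 0.305, 0.001]
ft_force: [0.3, 0.3, -1.1]
finger_gap: 0.25
```

Run:
```python
from h import *
s=get_state();print({k:np.round(s[k],4) for k in('time_s','eef_pos','ft_force')})
a=read_camera('scene')
cv2.imwrite('pics/c4.png',cv2.resize(a['image'][105:325,205:405],(545,600),interpolation=cv2.INTER_CUBIC)[:,:,::-1])
```

```text
{'time_s': np.float64(13.85), 'eef_pos': array([ 0.3976, -0.0327,  0.1946]), 'ft_force': array([ 0.2819,  0.281 , -1.0875])}
```

View pics/c4.png

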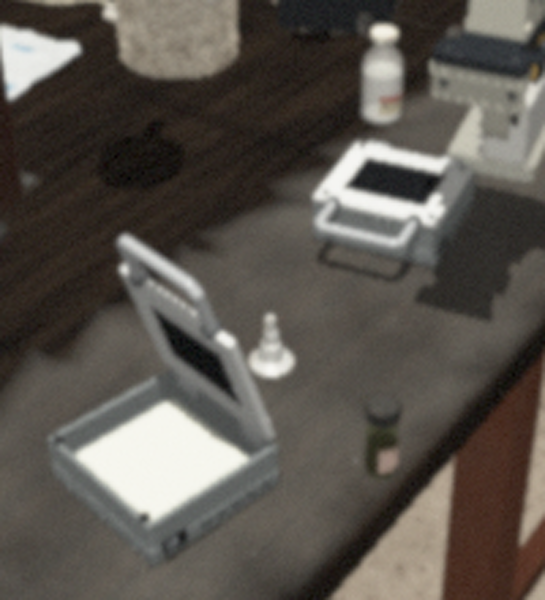

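The cover lies flat on its box (crop about (385,185)). The empty box's cover at (190,330) still stands open, and the gripper is clear of everything.

```bash
python3 -c "
from plant import *
print(close_job())"
```

```text
the job is handed in; nothing more can be done
None
```

The cover of the box with the dish is shut and released, and the job was handed in at about 14 s of the 40 s allowed.

- **Lowering:** I gripped the bar handle from above and carried the cover down its arc at about 0.4–0.5 rad/s. I then went on in steps of 1 mm or less until the vertical force changed from −2 N to +2.4 N, and pressed lightly to 5.2 N to confirm the stop.
- **Letting go:** I opened the fingers only part way, to stay clear of the cover edge, then lifted straight up and moved away.
- **Last picture:** It shows the cover lying flat on its box, the other cover still standing open, and the robot touching nothing. The dish is hidden under the cover; I last saw it partway through the lowering, still in its place.

Two checks were off:

- **Wrist-camera estimate:** The first close fit of the bar disagreed with the next picture by about 1 cm, so I corrected it before gripping.
- **Carry force:** At the checks between moves, the wrist force was mostly 1–4 N but reached about 6–7 N, largely sideways along the bar. That is over the 3 N guideline for carrying the cover, though far below the 40 N and 120 N limits.

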